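# Lock a router-table insert ring with its pin spanner

## Task

Take the two-pin spanner out of its wooden block, feel its pins into the two holes of the insert ring in the router plate, and turn the ring clockwise (seen from above) until it comes up against its stop, without ever ramming or forcing the spanner on the ring or the plate. Then lift the spanner off, stand it back in its block with the pins in the slot, let go and leave the other things on the router table where they are.

Things in the scene. Friction and masses are not known exactly. Their poses are not given: they have to be found in the camera images.
- router_top: Router-table top, grey, 380 x 660 mm, surface 50 mm above the bench; origin on the bench right below the cut-out's centre, x towards the fence, z up. In its cut-out a black insert plate, 235 x 298 x 9.5 mm, lies flush and fast; flush in the plate's middle is the aluminium insert ring: outer diameter 96, bore 53, 9.5 mm thick. The fence face is 149 mm from the origin along x, 55 mm high
- opening (a point): Centre of the rectangular cut-out (245 x 308 mm) in the top, at the surface, axes as the top's. The cut-out is oversize and the plate is fixed somewhere within it: the centre of the plate and ring is off this point by up to 3.5 mm along x and along y, and the plate's yaw by up to 0.01 rad. This pose is the cut-out's, not the plate's. Plate and ring do not shift under load
- ring (a joint): Turn of the ring, rad: 0 unlocked, grows clockwise seen from above, hard stop (locked) at 0.70; starts at 0 to 0.25. It has two through holes, 7 mm diameter, square-edged, 37 mm either side of its centre; their line lies at (0.35 - this value) anticlockwise from the cut-out's x axis (give or take the plate's yaw). Drags with about 0.3 N m, stays where left
- spanner_grip (a point): Pin spanner, about 0.14 kg; centre of its grip, 30 mm above the bar's underside; x along bar and grip, z up. Steel bar 94 x 20 x 6 mm; on it an upright dark wooden grip 60 long, 14 thick, 44 mm high; below it two pins, 6 mm diameter, 8 mm long, tips tapered to 4.8 mm over 1.5 mm, 37 mm either side of the middle. Either way round fits. Starts in the block, bar on the block's top
- spanner_pins (a point): Point on the spanner midway between its two pin tips, 38 mm straight below the grip's centre; same axes. With the bar down on the ring this point is 8 mm below the ring's face
- block_slot (a point): The spanner's block, light wood, 112 x 46 x 18 mm, fixed on the router-table top, left or right of the plate; centre of its top face, 68 mm above the bench. x runs along a straight slot, 86 long, 14 wide, 13 mm deep, in the middle of the top face
- spare_ring_center (a point): Spare insert ring lying loose on the top, outer diameter 96, bore 62, 9.5 mm high, the same two holes; its centre, half-way up. Leave alone
- wax_tin_center (a point): Small closed tin, diameter 68, 34 mm high, loose; its centre. Leave alone
- collet_wrench_grip (a point): Flat steel wrench 150 mm long, 8 mm thick, loose; a point on its shank 30 mm from the middle. Leave alone
Mind the look-alikes: they are no part of the job. Leave any green or red look-alike of the part that bears spanner_grip alone.

How it is judged (in metres and radians):
On the way, in this order (a step that is already met when the one before it is completed fails the run):
1. both pins of the spanner at least 5 mm down in the ring's holes (horizontal distance between spanner_pins and opening below 0.008 m and z of spanner_pins in the frame of opening below -0.005 m), for 0.2 s.
2. ring turned to within 0.03 rad of its stop, the pins still in the holes (all of step 1 and value of joint ring above 0.67 rad), for 0.2 s.
At the end, for the whole second after the job is handed in: The ring is within 0.03 rad of its stop; the spanner stands upright (within 0.12 rad) on its block with the pins in the slot: grip centred over the slot within 12 mm, bar down on the block within 3 mm, in line with the slot within 0.15 rad (value of joint ring above 0.67 rad and horizontal distance between spanner_grip and block_slot below 0.012 m and z of spanner_grip in the frame of block_slot between 0.026 and 0.033 m and angle between spanner_grip's own z axis and vertical below 0.12 rad and angle between the x axis of spanner_grip and the x axis of block_slot, either way round below 0.15 rad); the robot touches nothing.
It fails at once if the spanner pressed on or forced against the plate and its ring with more than 35 N (contact force between spanner and plate above 35 N).
It fails at once if the spare ring, the tin or the wrench moved by more than 20 mm (distance of any of spare_ring_center, wax_tin_center, collet_wrench_grip from where it was at the start of the episode above 0.02 m).
It also fails if it takes over 69 s, if anything falls off the work surface, if the arm or the gripper's body presses on something with over 40 N, if the wrist force passes 120 N, or if a joint passes its speed limit or range.

## Robot

A 6-joint arm with a two-finger parallel gripper is mounted at the origin on the work surface. World frame = base frame: x ahead of the robot, y to its left, z up, the work surface at z = 0. Lengths are in m, angles in degrees, forces in N, time in s.
With the tool pointing down it reaches from about 0.325 to 0.9 m from the base axis. Payload 3.5 kg.
Tool frame: the origin (TCP) lies between the finger pads; the fingertips stand 17 mm ahead of it and the grasp point (between the pads) lies 2 mm behind it; z points along the fingers, y is the line along which they close (so a half turn about z gives the same grasp; the last joint's range is limited). The gripper opens to 85 mm and grips with 20 to 120 N. Pads are 22 mm wide; open, the fingers measure 114 mm over their backs; the gripper's body (76 mm by 85 mm) begins 54 mm behind the grasp point. The pads swing forward as they close: fully open they stand 13 mm farther back than shut.
Start: joints at [70.05, 15.837, -1.513, 72.651, 0, 84.076], TCP at [0.151, 0.606, 0.248] pointing down, gripper open.
Joint ranges: [-178.77, 178.77], [-48.84, 107.48], [-61.69, 71.31], [-111.58, 123.2], [-90, 87.43], [-180, 180]. Speed limits (degrees/s): [147.25, 147.25, 180, 180, 180, 180].

## Interface

Orientations are given as [roll, pitch, yaw] about the fixed x, y, z axes, in that order (R = Rz(yaw) Ry(pitch) Rx(roll)).
In Python, from station import robot gives the robot as it stands. The module is installed in compiled form; this text tells all that it offers.
- The arm moves only by the tool apply_moves, never from a script. Its argument "motion" is one flat list of numbers, 6 for each row, row after row: the shift along the tool's x, y, z in cm, then the turn, a rotation vector about the tool's x, y, z in degrees. In form: [x, y, z, rx, ry, rz, x, y, z, rx, ry, rz, ...]. A call has 1 to 8 rows; each row is the pose to reach, as a shift and turn from the pose commanded when the call began, along the tool's axes at that moment; what a row does not reach only later rows make up. A row lasts 1/8 s, in which the tool goes at most 62.5 mm and 10.7 degrees, less where a joint would pass 70% of its speed; a pose out of reach is approached as far as the arm can. A call with a gripper value outside its range is refused whole. "grip" is the opening, from -1 (shut) to 1 (fully open), set as the call begins (left out, the last holds). The fingers move at their own pace and stop on an object; "grip_force" is the grip in N (left out, the last holds). Time passes only in rows, so rows that repeat a pose let the fingers close. It gives the time, the measured TCP pose, the force, the opening and the grip force at its end, in the units of the state.
- robot.get_obs(): the state, without advancing time (a new reading comes with each control period).
- robot.camera(name): name is "scene" or "top"; returns the picture (420x560x3 uint8, blue, green, red); there is no depth.
- robot.calibration(name): a dict with "K" (3x3 intrinsics, pixels), "extrinsics" (4x4, takes a point from world to camera coordinates). Camera axes: x right, y down, z forward; pixel columns grow to the right and rows downward; lengths in m; the calibration is good to about 2 mm. A picture is of the moment at which its call begins. calibration takes no time and is no camera call.
- robot.hand_in(): hands the job in; it is judged then, once.
The state is a dict: "t": time; "qpos": joint angles; "joint_velocities": joint speeds; "effort": joint torques, N m; "eef_pos": TCP position; "tcp_rot": TCP orientation; "contact_force": force on the tool from outside, world axes, zero at the start; "torque": the same for the moment, N m; "opening": finger opening in m; "gripper_force": force on a finger pad.
Only numpy, scipy, OpenCV 4.12 (cv2) and the standard library are available. Lean on these libraries where they do the work, as an engineer would, in place of code of your own. Each camera call takes 0.05 s, during which the arm holds its last target. There are 200 camera calls.

## Working session

There is one attempt and no reset: what is moved stays moved. The work goes in short steps, Python scripts to look and compute and a tool call to move; the robot and the scene stay as the last step left them, time stands still between calls to the robot, and variables do not carry over. Pictures are saved under pics/ and viewed, at most 10 in all, crops included, and the job is handed in when it is done.

Besides the shell and the picture viewer there is one more tool, called as a command line: name --argument value ..., lists and objects as JSON in quotes. apply_moves: Moves the arm, as the interface text tells. Its arguments: {"type":"object","properties":{"motion":{"type":"array"},"grip":{"type":"number"},"grip_force":{"type":"number"}},"required":["motion"]}

```bash
mkdir -p pics
python3 - <<'E'
from station import robot
import cv2,numpy as np
for n in("scene","top"):
    im=robot.camera(n);cv2.imwrite(f"pics/{n}0.png",im)
    c=robot.calibration(n);print(n,c["K"].tolist(),np.round(c["extrinsics"],4).tolist())
o=robot.get_obs();print(o)
E
```

```text
scene [[546.2744052322613, 0.0, 283.3940648791071], [0.0, 546.2744052322613, 211.23051969746328], [0.0, 0.0, 1.0]] [[-0.7045, 0.7096, 0.0093, 0.3237], [0.4677, 0.4741, -0.746, -0.214], [-0.5338, -0.5212, -0.6659, 1.9181], [0.0, 0.0, 0.0, 1.0]]
top [[539.6674939514388, 0.0, 271.8322340551643], [0.0, 539.6674939514388, 213.70691384051003], [0.0, 0.0, 1.0]] [[0.0136, -0.9996, -0.0243, 0.0859], [-0.9892, -0.0099, -0.1464, 0.5055], [0.1461, 0.026, -0.9889, 1.4238], [0.0, 0.0, 0.0, 1.0]]
{'t': 0.1, 'qpos': array([ 7.00532067e+01,  1.58746708e+01, -1.59015308e+00,  7.26524935e+01,
        1.32359446e-04,  8.40730966e+01]), 'joint_velocities': array([ 0.05051713, -0.11595711,  0.27414467, -0.02271411, -0.12224427,
       -0.08519927]), 'effort': array([ 5.17271167e-05, -4.46707070e+01,  2.96128929e+01,  8.45250499e-03,
       -9.61142155e-05, -1.57472925e-05]), 'eef_pos': array([0.15121244, 0.60572596, 0.24726177]), 'tcp_rot': array([-1.79883323e+02, -1.22457867e-02,  1.65980097e+02]), 'contact_force': array([-0.28224078, -0.12421283,  0.16960578]), 'torque': array([0.04589954, 0.04307601, 0.05967012]), 'gripper_force': 0.0, 'opening': 0.08575762679350644}
```

View pics/scene0.png

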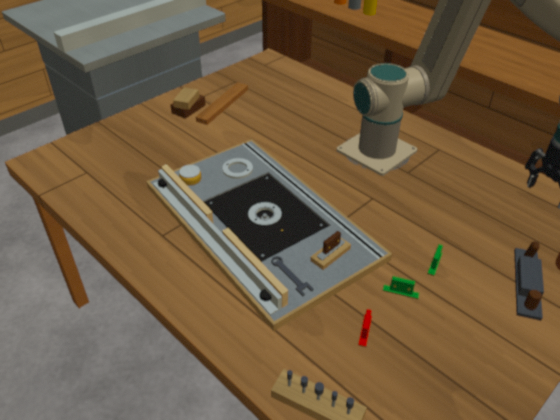

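View pics/top0.png

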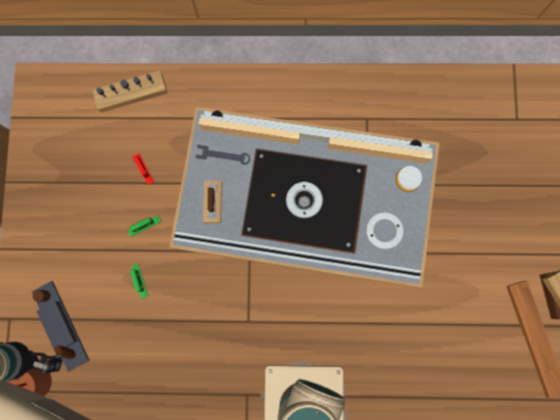

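The scene picture shows the block with the spanner at about (332,245), the ring at (265,213), and the wrench at (292,275). The top picture shows the block at (211,201), the ring at (304,200), the wrench at (222,155), and the green and red look-alikes off the table to the left.

```bash
cat > h.py <<'E'
import cv2,numpy as np
from station import robot
def ray(n,px):
    c=robot.calibration(n);E=np.array(c["extrinsics"]);R,t=E[:3,:3],E[:3,3]
    d=R.T@np.linalg.inv(c["K"])@np.array([px[0],px[1],1.]);return -R.T@t,d
def onz(n,px,z):
    o,d=ray(n,px);return o+d*(z-o[2])/d[2]
def proj(n,P):
    c=robot.calibration(n);E=np.array(c["extrinsics"]);p=np.array(c["K"])@(E[:3,:3]@P+E[:3,3]);return p[:2]/p[2]
E
python3 - <<'E'
from h import *
t=cv2.imread("pics/top0.png");s=cv2.imread("pics/scene0.png")
def crop(im,x,y,w,h,f=8):return cv2.resize(im[y:y+h,x:x+w],None,fx=f,fy=f,interpolation=cv2.INTER_CUBIC)
a=np.hstack([crop(t,186,175,50,37),crop(t,279,181,50,37)])
b=np.hstack([crop(s,305,225,50,37),crop(s,240,195,50,37)])
cv2.imwrite("pics/c1.png",np.vstack([a,b]))
for n,im,px in(("top",t,(211,201)),("scene",s,(332,245))):print(n,onz(n,px,.068))
print(onz("top",(304,200),.05),onz("scene",(265,213),.05))
E
```

```text
top [0.53269283 0.25403186 0.068     ]
scene [0.51677355 0.24046419 0.068     ]
[0.54086264 0.00541031 0.05      ] [0.54229344 0.00596988 0.05      ]
```

View pics/c1.png

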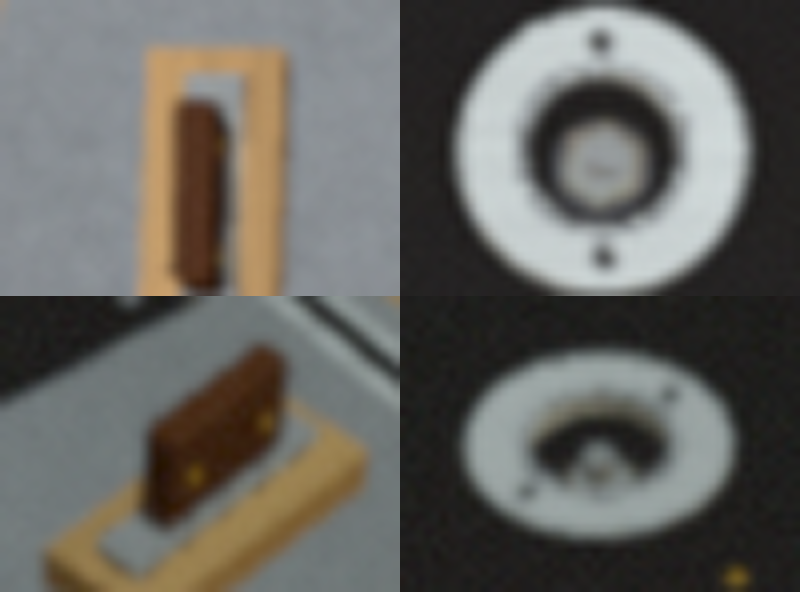

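The crops show both ring holes clearly: in the top view at crop (600,42) and (603,258), in the scene view at (670,395) and (527,492). They also show the block, with the bar slightly off-centre and the grip upright on it.

```bash
cat > m.py <<'E'
from h import *
def holecent(im,u,v,r=3):
    g=cv2.cvtColor(im,cv2.COLOR_BGR2GRAY).astype(float)
    u0,v0=int(round(u)),int(round(v));p=g[v0-r:v0+r+1,u0-r:u0+r+1]
    w=np.clip(np.percentile(p,60)-p-15,0,None);yy,xx=np.mgrid[-r:r+1,-r:r+1]
    m=(xx**2+yy**2)<=r*r+.5;w=w*m
    return u0+(w*xx).sum()/w.sum(),v0+(w*yy).sum()/w.sum()
def ring(im,u,v,n):
    x0,y0=int(u)-30,int(v)-30;c=im[y0:y0+60,x0:x0+60];c=cv2.resize(c,None,fx=8,fy=8,interpolation=cv2.INTER_CUBIC)
    m=(cv2.cvtColor(c,cv2.COLOR_BGR2GRAY)>100).astype(np.uint8)
    cs,_=cv2.findContours(m,cv2.RETR_EXTERNAL,cv2.CHAIN_APPROX_NONE)
    k=max([q for q in cs if cv2.pointPolygonTest(cv2.convexHull(q),(240,240),False)>0],key=cv2.contourArea)
    P=np.array([onz(n,((q[0][0]+.5)/8-.5+x0,(q[0][1]+.5)/8-.5+y0),.05) for q in k])[:,:2]
    # circle lsq
    A=np.c_[2*P,np.ones(len(P))];s=np.linalg.lstsq(A,(P**2).sum(1),rcond=None)[0];return s[:2],np.sqrt(s[2]+s[0]**2+s[1]**2)
E
python3 - <<'E'
from m import *
t=cv2.imread("pics/top0.png");s=cv2.imread("pics/scene0.png")
def pc(x,y,ox,oy,X,Y):return ox+(x-X+.5)/8-.5,oy+(y-Y+.5)/8-.5
for n,im,h,c in(("top",t,[pc(600,42,279,181,400,0),pc(603,258,279,181,400,0)],(304,200)),("scene",s,[pc(670,395,240,195,400,296),pc(527,492,240,195,400,296)],(265,213))):
    H=[]
    for q in h:
        p=holecent(im,*q);H.append(onz(n,p,.05));print(n,q,p,H[-1])
    d=H[0]-H[1];print("mid",(H[0]+H[1])/2,"len",np.hypot(d[0],d[1]),"ang",np.degrees(np.arctan2(d[1],d[0]))); print("circle",ring(im,*c,n))
# block
for n,im in(("top",t),("scene",s)):
    hsv=cv2.cvtColor(im,cv2.COLOR_BGR2HSV)
    print(n,[hsv[y,x].tolist() for x,y in ([(207,190),(219,195)] if n=="top" else [(315,257),(345,243)])])
# bar/top-block corners in top view crop at 8x
for nm,q,z in(("blockTL",(146,50),.068),("blockTR",(286,50),.068),("barTL",(186,76),.074),("barTR",(243,76),.074)):
    print(nm,onz("top",pc(*q,186,175,0,0),z))
E
```

```text
top (303.5625, 185.8125) (np.float64(303.6281714785652), np.float64(186.02055993000874)) [0.57920735 0.00660105 0.05      ]
top (303.9375, 212.8125) (np.float64(303.9955357142857), np.float64(212.52901785714286)) [0.50673814 0.00525626 0.05      ]
mid [0.54297274 0.00592866 0.05      ] len 0.07248168193173084 ang 1.0631007141378546
circle (array([0.54274146, 0.00581996]), np.float64(0.04957523907369222))
scene (273.3125, 206.9375) (np.float64(272.29347826086956), np.float64(207.95652173913044)) [0.51162895 0.0049987  0.05      ]
scene (255.4375, 219.0625) (np.float64(255.61256544502618), np.float64(218.73821989528795)) [0.57864064 0.00484785 0.05      ]
mid [0.54513479 0.00492327 0.05      ] len 0.06701186322585054 ang 179.8710164408794
circle (array([0.54311868, 0.0043075 ]), np.float64(0.04920619400658498))
top [[16, 122, 150], [16, 116, 180]]
scene [[20, 121, 147], [20, 112, 153]]
blockTL [0.58750447 0.27505488 0.068     ]
blockTR [0.58790338 0.22792717 0.068     ]
barTL [0.57750537 0.2604296  0.074     ]
barTR [0.57766985 0.24134016 0.074     ]
```

Run:
```python
import cv2,numpy as np
t=cv2.imread("pics/top0.png");s=cv2.imread("pics/scene0.png")
def crop(im,x,y,w,h,f=10):return cv2.resize(im[y:y+h,x:x+w],None,fx=f,fy=f,interpolation=cv2.INTER_CUBIC)
a=crop(t,195,173,32,56);b=crop(s,304,226,48,46)
o=np.zeros((560,800,3),np.uint8);o[:,:320]=a;o[:460,320:]=b
cv2.imwrite("pics/c2.png",o)
```

```text
(no output)
```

View pics/c2.png

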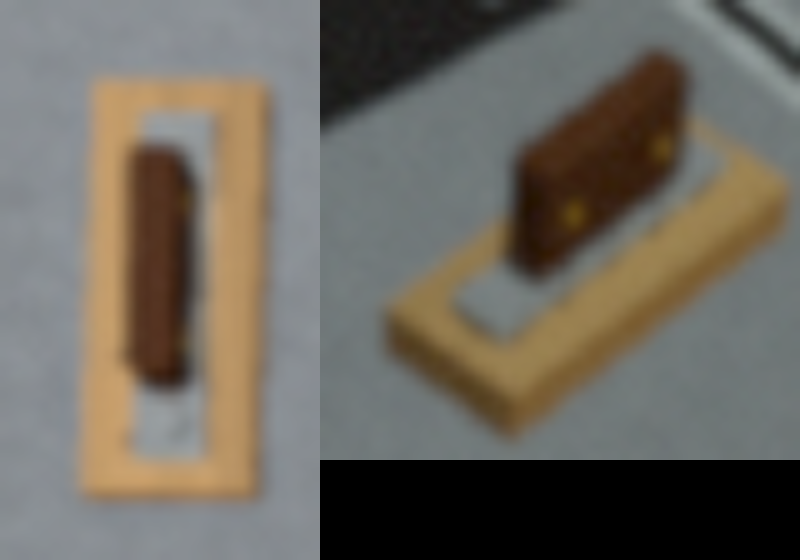

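The left half shows the block's top face with corners near (95,80), (272,82), (82,494) and (258,496), and the bar at (140,112) to (204,457). The right half shows the bar flat on the block with corners near (455,300), (505,338), (720,150).

```bash
cat > b.py <<'E'
from h import *
P=lambda x,y:onz("top",(195+(x+.5)/10-.5,173+(y+.5)/10-.5),.074)
C=[P(*q) for q in((140,112),(214,112),(204,457),(130,457))]
for c in C:print(c)
m=np.mean(C,0);d=(C[0]+C[1]-C[2]-C[3])/2;print("top bar",m,np.hypot(*d[:2]),np.degrees(np.arctan2(d[1],d[0])))
P2=lambda x,y:onz("top",(195+(x+.5)/10-.5,173+(y+.5)/10-.5),.068)
B=[P2(*q) for q in((95,80),(82,490))];d=B[0]-B[1];print("block left edge",B,np.hypot(*d[:2]),np.degrees(np.arctan2(d[1],d[0])))
# grip top z=.074+.044=.118
P3=lambda x,y:onz("top",(195+(x+.5)/10-.5,173+(y+.5)/10-.5),.118)
G=[P3(135,145),P3(182,145),P3(175,385),P3(128,375)];print("grip top",np.mean(G,0))
S=lambda x,y,z:onz("scene",(304+(x-320+.5)/10-.5,226+(y+.5)/10-.5),z)
Sb=[S(505,338,.074),S(455,300,.074),S(725,158,.074)];
print("scene bar",Sb,(Sb[0]+Sb[1])/2-Sb[2],(Sb[2]+Sb[1])/2)
E
python3 b.py
```

```text
[0.5783501  0.26115936 0.074     ]
[0.57852065 0.24133118 0.074     ]
[0.4854789  0.24130521 0.074     ]
[0.48527857 0.26094626 0.074     ]
top bar [0.53190705 0.2511855  0.074     ] 0.09305671945596557 0.07360014375939634
block left edge [array([0.58822902, 0.27443783, 0.068     ]), array([0.47712854, 0.27434217, 0.068     ])] 0.11110052386194827 0.04933603138830871
grip top [0.52997771 0.24959464 0.118     ]
scene bar [array([0.5797766 , 0.26037655, 0.074     ]), array([0.57892708, 0.2420404 , 0.074     ]), array([0.48794545, 0.25787157, 0.074     ])] [ 0.09140639 -0.0066631   0.        ] [0.53343626 0.24995599 0.074     ]
```

```bash
cat >> h.py <<'E'
from scipy.spatial.transform import Rotation as Ro
def delta(pos,yaw):
    o=robot.get_obs();R=Ro.from_euler("xyz",o["tcp_rot"],degrees=True)
    T=Ro.from_euler("xyz",[180,0,yaw],degrees=True)
    print("now",np.round(o["eef_pos"],4),np.round(o["tcp_rot"],2),"F",np.round(o["contact_force"],1))
    print("cm",np.round(R.inv().apply(np.array(pos)-o["eef_pos"])*100,2),"rot",np.round((R.inv()*T).as_rotvec(degrees=True),2))
E
python3 -c "
from h import *
delta([.532,.251,.175],180)"
```

```text
now [0.1512 0.6057 0.2473] [-1.7988e+02 -1.0000e-02  1.6598e+02] F [-0.3 -0.1  0.2]
cm [-45.54 -25.18   7.27] rot [ -0.11  -0.03 -14.02]
```

apply_moves --motion '[-4,-2.2,0.5,0,0,-2,-9.5,-5.2,1,0,0,-4,-15,-8.3,2,0,0,-6,-20.5,-11.3,3,0,0,-8,-26,-14.4,4,0,0,-10,-31.5,-17.4,4.5,0,0,-12,-37,-20.5,5,0,0,-14,-42,-23.2,5.5,0,0,-14]' --grip 1

```text
t: 1.1
eef_pos: [0.5037, 0.2778, 0.1928]
tcp_rot: [180.0, -0.0, 180.0]
contact_force: [1.0, 0.8, 0.9]
opening: 0.0854
gripper_force: 0.0
```

```bash
python3 -c "
from h import *
delta([.532,.251,.150],180)"
```

```text
now [0.5037 0.2778 0.1928] [ 1.8000e+02 -3.0000e-02  1.7998e+02] F [1.  0.8 0.9]
cm [-2.83 -2.67  4.28] rot [ 0.   -0.03 -0.02]
```

apply_moves --motion '[-1.4,-1.3,1,0,0,0,-2.8,-2.7,2.5,0,0,0,-2.8,-2.7,4.3,0,0,0,-2.8,-2.7,6.5,0,0,0,-2.8,-2.7,8.5,0,0,0,-2.8,-2.7,9.4,0,0,0,-2.8,-2.7,9.4,0,0,0]' --grip 0

```text
t: 1.98
eef_pos: [0.5291, 0.253, 0.0982]
tcp_rot: [-180.0, -0.1, -179.9]
contact_force: [-0.0, 0.8, 0.1]
opening: 0.0426
gripper_force: 0.0
```

Run:
```python
from h import *
delta([.532,.251,.099],180)
t=robot.camera("top");s=robot.camera("scene")
a=cv2.resize(t[165:235,180:240],None,fx=7,fy=7,interpolation=3);b=cv2.resize(s[200:270,300:350],None,fx=7,fy=7,interpolation=3)
cv2.imwrite("pics/g1.png",np.hstack([a,b]))
```

```text
now [0.5291 0.253  0.0982] [-1.7996e+02 -1.4000e-01 -1.7994e+02] F [-0.   0.8  0.1]
cm [-0.29 -0.2  -0.08] rot [-0.04 -0.14  0.06]
```

View pics/g1.png

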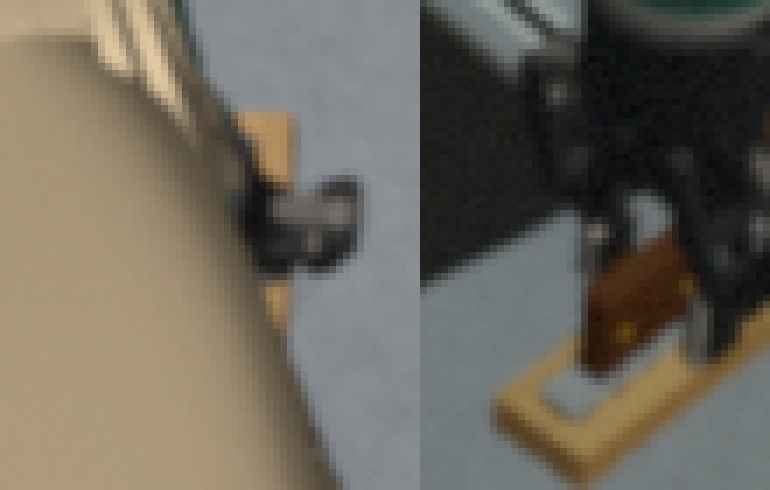

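The fingers straddle the dark grip (right half, grip at about (630,310)). I shift by 3 mm and close.

apply_moves --motion '[-0.3,-0.2,-0.1,0,0,0,-0.3,-0.2,-0.1,0,0,0]'

```text
t: 2.33
eef_pos: [0.5348, 0.2506, 0.1013]
tcp_rot: [180.0, 0.1, 180.0]
contact_force: [-0.7, 0.1, 0.9]
opening: 0.0425
gripper_force: 0.0
```

apply_moves --motion '[0,0,0,0,0,0,0,0,0,0,0,0,0,0,0,0,0,0,0,0,0,0,0,0,0,0,0,0,0,0,0,0,0,0,0,0]' --grip -1 --grip_force 90

```text
t: 3.08
eef_pos: [0.5341, 0.2504, 0.1007]
tcp_rot: [-180.0, 0.0, 180.0]
contact_force: [0.3, -0.7, 4.6]
opening: 0.0128
gripper_force: 87.9
```

apply_moves --motion '[0,0,-0.7,0,0,0,0,0,-2.5,0,0,0,0,-1,-4.5,0,0,0,-0.2,-4.5,-5,0,0,0,-0.5,-9,-5,0,0,0,-0.8,-13.5,-5,0,0,0,-1.1,-18,-5,0,0,0,-1.1,-22,-5,0,0,-1]'

```text
t: 4.08
eef_pos: [0.545, 0.0291, 0.1514]
tcp_rot: [180.0, 0.1, -179.0]
contact_force: [0.1, -0.7, -1.0]
opening: 0.0127
gripper_force: 87.8
```

apply_moves --motion '[0,-1.5,0,0,0,0,0,-2.5,1.5,0,0,0,0,-2.5,3,0,0,0,0,-2.5,3.5,0,0,0,0,-2.5,3.5,0,0,0,0,-2.5,3.5,0,0,0]'

```text
t: 4.82
eef_pos: [0.5454, 0.006, 0.1155]
tcp_rot: [-180.0, 0.0, -179.0]
contact_force: [-1.3, -0.2, -2.2]
opening: 0.0128
gripper_force: 87.9
```

Run:
```python
from h import *
delta([.545,.005,.11],181)
t=robot.camera("top");s=robot.camera("scene");cv2.imwrite("pics/s2full.png",s);cv2.imwrite("pics/t2full.png",t)
b=cv2.resize(s[180:240,235:295],None,fx=9,fy=9,interpolation=3)
cv2.imwrite("pics/g2.png",b)
```

```text
now [0.5454 0.006  0.1155] [-1.8000e+02  3.0000e-02 -1.7897e+02] F [-1.3 -0.2 -2.2]
cm [ 0.04 -0.1   0.55] rot [0.   0.03 0.03]
```

View pics/g2.png

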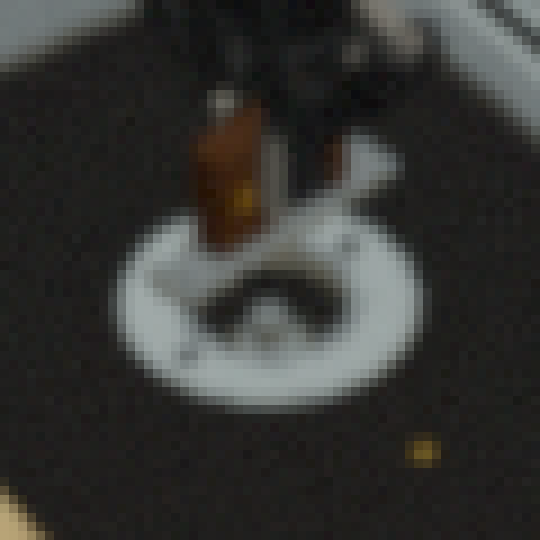

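The spanner hovers over the ring. The bar's near end is at about (150,270)–(185,305), its far end at (375,133)–(405,165), and the holes are at (350,245) and (188,352). I compare these with the predicted projections.

Run:
```python
from h import *
def px(P):
    p=proj("scene",np.array(P));return np.round(((p-[235,180])+.5)*9-.5,0)
c=np.array([.5434,.006]);a=np.radians(1)
u=np.array([np.cos(a),np.sin(a)]);v=np.array([-u[1],u[0]])
for s,t in((47,-10),(47,10),(-47,10),(-47,-10)):
    q=c+u*s/1000+v*t/1000;print(s,t,px([*q,.0888]),px([*q,.0828]))
for s in(37,-37):print("pin tip",s,px([*(c+u*s/1000),.0748]))
for n in [(350,245),(188,352)]:print("hole",onz("scene",(235+(n[0]+.5)/9-.5,180+(n[1]+.5)/9-.5),.05))
print(px([.5427+.037,.0062,.05]),px([.5427-.037,.0052,.05]))
s=cv2.imread("pics/s2full.png");b=cv2.convertScaleAbs(cv2.resize(s[190:225,245:285],None,fx=18,fy=16,interpolation=3),alpha=2.2,beta=-150);cv2.imwrite("pics/g2b.png",b)
```

```text
47 -10 [141. 267.] [142. 282.]
47 10 [186. 297.] [186. 311.]
-47 10 [395. 158.] [395. 172.]
-47 -10 [351. 130.] [351. 144.]
pin tip 37 [187. 300.]
pin tip -37 [352. 191.]
hole [0.50553208 0.0036211  0.05      ]
hole [0.57877701 0.00428498 0.05      ]
[190. 356.] [353. 247.]
```

View pics/g2b.png

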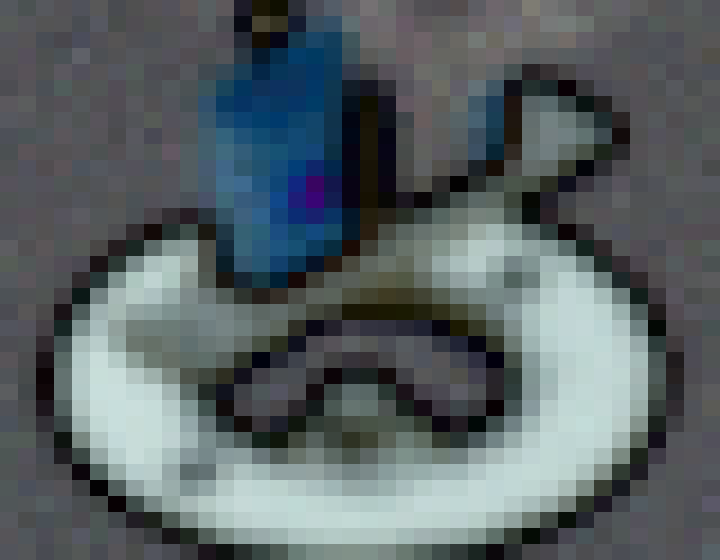

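apply_moves --motion '[0.05,-0.1,0.8,0,0,0,0.05,-0.1,1.6,0,0,0,0.05,-0.1,2.2,0,0,0,0.05,-0.1,2.2,0,0,0,0.05,-0.1,2.2,0,0,0]'

```text
t: 5.55
eef_pos: [0.5447, 0.0044, 0.0933]
tcp_rot: [180.0, 0.0, -179.0]
contact_force: [0.0, 0.5, -1.0]
opening: 0.013
gripper_force: 87.9
```

apply_moves --motion '[0,0,0.1,0,0,0,0,0,0.1,0,0,0]'

```text
t: 5.8
eef_pos: [0.5447, 0.0044, 0.0925]
tcp_rot: [-180.0, 0.0, -179.0]
contact_force: [0.8, 0.6, -0.8]
opening: 0.0131
gripper_force: 87.9
```

apply_moves --motion '[0,0,0.1,0,0,0,0,0,0.1,0,0,0]'

```text
t: 6.05
eef_pos: [0.5445, 0.0045, 0.0913]
tcp_rot: [180.0, -0.0, -179.0]
contact_force: [0.4, -0.0, -1.4]
opening: 0.0128
gripper_force: 87.9
```

apply_moves --motion '[0,0,0.05,0,0,0,0,0,0.1,0,0,0,0,0,0.1,0,0,0]'

```text
t: 6.42
eef_pos: [0.5447, 0.0044, 0.0905]
tcp_rot: [-180.0, 0.0, -179.0]
contact_force: [-0.7, 0.8, 0.2]
opening: 0.0128
gripper_force: 87.9
```

apply_moves --motion '[0,0,0.05,0,0,0,0,0,0.05,0,0,0]'

```text
t: 6.68
eef_pos: [0.5448, 0.0044, 0.0902]
tcp_rot: [-180.0, 0.0, -179.0]
contact_force: [-0.4, 0.5, 3.5]
opening: 0.0126
gripper_force: 88.2
```

apply_moves --motion '[0,0,0.05,0,0,0,0,0,0.05,0,0,0]'

```text
t: 6.92
eef_pos: [0.5449, 0.0042, 0.0897]
tcp_rot: [-180.0, 0.0, -179.0]
contact_force: [-1.2, -0.1, 3.9]
opening: 0.013
gripper_force: 88.7
```

apply_moves --motion '[0,0,0.05,0,0,0,0,0,0.05,0,0,0]'

```text
t: 7.18
eef_pos: [0.5449, 0.0036, 0.0888]
tcp_rot: [-179.9, 0.0, -179.0]
contact_force: [0.6, -3.8, 1.2]
opening: 0.0131
gripper_force: 88.1
```

Run:
```python
from h import *
o=robot.get_obs();print(o["torque"],o["contact_force"],o["eef_pos"],o["tcp_rot"])
```

```text
[-0.80292475  0.00496279  0.0763595 ] [ 0.6232927  -3.80518168  1.23901036] [0.54492753 0.0036317  0.08875198] [-1.79873948e+02  3.96672472e-02 -1.79031202e+02]
```

Sliding on the taper: the ring pushes the tool toward −y, so I follow it.

apply_moves --motion '[0,-0.06,0,0,0,0,0,-0.1,0.05,0,0,0,0,-0.1,0.05,0,0,0]'

```text
t: 7.55
eef_pos: [0.5446, 0.0032, 0.088]
tcp_rot: [-180.0, -0.0, -179.0]
contact_force: [1.4, -3.0, -1.5]
opening: 0.0131
gripper_force: 88.0
```

apply_moves --motion '[0,-0.04,0.05,0,0,0,0,-0.04,0.1,0,0,0,0,-0.04,0.1,0,0,0]'

```text
t: 7.92
eef_pos: [0.5445, 0.0031, 0.0873]
tcp_rot: [180.0, -0.0, -179.0]
contact_force: [0.3, -2.3, -0.8]
opening: 0.0129
gripper_force: 87.9
```

Run:
```python
from h import *
o=robot.get_obs();print(o["torque"],o["contact_force"],o["eef_pos"],o["tcp_rot"])
```

```text
[-0.55338706 -0.1052866   0.10113511] [ 0.25042694 -2.33861404 -0.75765882] [0.54451758 0.00308514 0.08725308] [ 1.79995786e+02 -7.16376773e-03 -1.79025713e+02]
```

Both pins are entering, with no upward force. I continue down gently.

apply_moves --motion '[0,-0.02,0.05,0,0,0,0,-0.03,0.1,0,0,0,0,-0.03,0.15,0,0,0,0,-0.03,0.15,0,0,0]'

```text
t: 8.43
eef_pos: [0.5444, 0.0029, 0.0857]
tcp_rot: [180.0, -0.0, -179.0]
contact_force: [-0.3, 0.3, -1.5]
opening: 0.0132
gripper_force: 87.9
```

apply_moves --motion '[0,0,0.05,0,0,0,0,0,0.1,0,0,0,0,0,0.15,0,0,0,0,0,0.15,0,0,0]'

```text
t: 8.93
eef_pos: [0.5444, 0.0029, 0.0842]
tcp_rot: [180.0, -0.0, -179.0]
contact_force: [0.2, -1.2, -1.3]
opening: 0.0127
gripper_force: 87.9
```

apply_moves --motion '[0,0,0.05,0,0,0,0,0,0.08,0,0,0,0,0,0.08,0,0,0,0,0,0.08,0,0,2,0,-0.01,0.08,0,0,4,0,-0.015,0.08,0,0,6,0,-0.015,0.08,0,0,6]'

```text
t: 9.8
eef_pos: [0.5445, 0.0025, 0.0834]
tcp_rot: [-180.0, -0.0, 174.9]
contact_force: [0.3, -1.9, -1.6]
opening: 0.0126
gripper_force: 87.8
```

Run:
```python
from h import *
o=robot.get_obs();print(o["torque"],o["contact_force"],o["eef_pos"],o["tcp_rot"])
```

```text
[-0.42469252  0.09992628  0.14615203] [ 0.29465317 -1.86609357 -1.64391841] [0.54447878 0.00252712 0.08343376] [-1.79985059e+02 -1.47262183e-02  1.74931467e+02]
```

apply_moves --motion '[0,-0.01,0,0,0,2.5,0,-0.015,0,0,0,5,0,-0.02,0,0,0,7.5,0,-0.025,0,0,0,10,0,-0.025,0,0,0,10]'

```text
t: 10.42
eef_pos: [0.5444, 0.0024, 0.0834]
tcp_rot: [-180.0, -0.0, 165.0]
contact_force: [-0.2, -1.8, -2.5]
opening: 0.0129
gripper_force: 87.8
```

Run:
```python
from h import *
o=robot.get_obs();print(o["torque"],o["contact_force"],o["eef_pos"],o["tcp_rot"])
t=cv2.imread("pics/top0.png")
# plate edges angle: dark plate mask
g=cv2.cvtColor(t,cv2.COLOR_BGR2GRAY);m=(g<45).astype(np.uint8);m[:,:235]=0;m[:,375:]=0;m[:140]=0;m[256:]=0
cs,_=cv2.findContours(m,0,1);k=cv2.convexHull(max(cs,key=cv2.contourArea));r=cv2.minAreaRect(k);B=cv2.boxPoints(r)
W=np.array([onz("top",b,.05)[:2] for b in B])
for i in range(4):
    d=W[(i+1)%4]-W[i];print(np.hypot(*d),np.degrees(np.arctan2(d[1],d[0])))
print(W.mean(0))
```

```text
[-0.40624897  0.07012991  0.17524038] [-0.23314884 -1.81161383 -2.46157779] [0.5444246  0.00235258 0.08343149] [-1.79998506e+02 -1.80498765e-02  1.64980845e+02]
0.2356040526549571 -7.401734694836644
0.30196545182855467 -98.47539640320878
0.23335007053402398 170.94013173257477
0.2951787729430748 81.95644521303252
[0.5418727  0.00595888]
```

apply_moves --motion '[0,-0.01,0,0,0,2.5,0,-0.015,0,0,0,5,0,-0.02,0,0,0,7.5,0,-0.025,0,0,0,10,0,-0.025,0,0,0,11.5,0,-0.025,0,0,0,11.5]'

```text
t: 11.18
eef_pos: [0.5444, 0.0022, 0.0835]
tcp_rot: [180.0, -0.0, 153.5]
contact_force: [-0.2, -0.5, -1.9]
opening: 0.0128
gripper_force: 87.7
```

Run:
```python
from h import *
o=robot.get_obs();print(o["torque"],o["contact_force"],o["eef_pos"],o["tcp_rot"])
```

```text
[-0.22791806  0.07809685  0.187607  ] [-0.1694733  -0.47858366 -1.93590367] [0.54441503 0.00223212 0.08346794] [ 1.79990754e+02 -1.49332979e-02  1.53496085e+02]
```

apply_moves --motion '[0,0,0,0,0,1,0,0,0,0,0,1.5,0,0,0,0,0,1.5]'

```text
t: 11.55
eef_pos: [0.5444, 0.0022, 0.0834]
tcp_rot: [-180.0, -0.0, 152.0]
contact_force: [0.1, -0.6, -1.9]
opening: 0.0129
gripper_force: 87.7
```

```bash
cat > q.py <<'E'
from h import *
o=robot.get_obs();print(np.round(o["torque"],3),np.round(o["contact_force"],1),np.round(o["eef_pos"],4),np.round(o["tcp_rot"],2),o["t"])
E
python3 q.py
```

```text
[-0.256  0.142  0.22 ] [ 0.1 -0.6 -1.9] [0.5444 0.0022 0.0834] [-1.8000e+02 -2.0000e-02  1.5197e+02] 11.55
```

apply_moves --motion '[0,0,0,0,0,0.7,0,0,0,0,0,1,0,0,0,0,0,1]'

```text
t: 11.92
eef_pos: [0.5444, 0.0022, 0.0835]
tcp_rot: [180.0, -0.0, 151.0]
contact_force: [-0.6, -0.8, -2.5]
opening: 0.013
gripper_force: 87.7
```

```bash
python3 q.py
```

```text
[-0.207  0.145  0.269] [-0.6 -0.8 -2.5] [0.5444 0.0022 0.0835] [ 1.8000e+02 -1.0000e-02  1.5097e+02] 11.925
```

apply_moves --motion '[0,0,0,0,0,0.7,0,0,0,0,0,1,0,0,0,0,0,1]'

```text
t: 12.3
eef_pos: [0.5444, 0.0021, 0.0834]
tcp_rot: [-180.0, -0.0, 150.0]
contact_force: [-0.5, -0.9, -3.3]
opening: 0.0128
gripper_force: 87.8
```

```bash
python3 q.py
```

```text
[-0.252  0.149  0.428] [-0.5 -0.9 -3.3] [0.5444 0.0021 0.0834] [-1.7999e+02 -1.0000e-02  1.4998e+02] 12.3
```

apply_moves --motion '[0,0,0,0,0,0.4,0,0,0,0,0,0.8,0,0,0,0,0,0.8]'

```text
t: 12.68
eef_pos: [0.5444, 0.0022, 0.0834]
tcp_rot: [-180.0, -0.0, 149.2]
contact_force: [-0.7, -0.8, -2.8]
opening: 0.0125
gripper_force: 88.3
```

```bash
python3 q.py
```

```text
[-0.258  0.211  1.026] [-0.7 -0.8 -2.8] [0.5444 0.0022 0.0834] [-1.7999e+02 -1.0000e-02  1.4922e+02] 12.675
```

The turning moment jumped to 1.0 N m, so the ring is at its stop. I ease off and lift.

apply_moves --motion '[0,0,0,0,0,0,0,0,0,0,0,-0.8,0,0,0,0,0,-1.4,0,0,0,0,0,-1.4]'

```text
t: 13.18
eef_pos: [0.5445, 0.0021, 0.0836]
tcp_rot: [180.0, -0.0, 150.5]
contact_force: [-1.3, -0.3, -3.3]
opening: 0.013
gripper_force: 87.7
```

```bash
python3 q.py
```

```text
[-0.107  0.223  0.101] [-1.3 -0.3 -3.3] [0.5445 0.0021 0.0836] [179.99  -0.   150.5 ] 13.175
```

apply_moves --motion '[0,0,-0.2,0,0,0,0,0,-0.5,0,0,0,0,0,-0.9,0,0,0,0,0,-1.5,0,0,0,0,0,-3.5,0,0,0,0,0,-6,0,0,0,0,0,-6,0,0,0]'

```text
t: 14.05
eef_pos: [0.5469, 0.0019, 0.1461]
tcp_rot: [179.9, 0.3, 150.6]
contact_force: [0.4, -0.4, -1.8]
opening: 0.0127
gripper_force: 87.9
```

```bash
python3 -c "
from h import *
delta([.534,.2504,.145],180)"; python3 q.py
```

```text
now [0.5469 0.0019 0.1461] [179.85   0.32 150.57] F [ 0.4 -0.4 -1.8]
cm [13.33 21.    0.09] rot [  0.06   0.35 -29.43]
[-0.006 -0.006  0.018] [ 0.4 -0.4 -1.8] [0.5469 0.0019 0.1461] [179.85   0.32 150.57] 14.05
```

apply_moves --motion '[1,1.6,0,0,0,-3,3,4.6,0,0,0,-7,5,8,0,0,0,-12,7.2,11.4,0,0,0,-17,9.4,14.8,0,0,0,-22,11.4,18,0,0,0,-26,12.8,20.2,0,0,0,-29,13.3,21,0,0,0,-29.5]'

```text
t: 15.05
eef_pos: [0.5303, 0.2522, 0.1421]
tcp_rot: [-180.0, -0.1, -179.7]
contact_force: [-0.7, -0.4, -2.5]
opening: 0.0129
gripper_force: 87.9
```

apply_moves --motion '[0,0,1,0,0,0,0,0,1.5,0,0,0,0,0,1.5,0,0,0,0,0,1.5,0,0,0]'

```text
t: 15.55
eef_pos: [0.532, 0.2497, 0.1285]
tcp_rot: [-180.0, -0.0, -180.0]
contact_force: [0.1, -0.8, -1.2]
opening: 0.0126
gripper_force: 87.9
```

```bash
python3 -c "
from m import *
delta([.534,.2504,.107],180)
t=robot.camera('top');s=robot.camera('scene');cv2.imwrite('pics/t3.png',t);cv2.imwrite('pics/s3.png',s)
a=cv2.resize(s[215:270,300:355],None,fx=8,fy=8,interpolation=3);b=cv2.resize(s[190:235,240:285],None,fx=8,fy=8,interpolation=3)
o=np.zeros((440,800,3),np.uint8);o[:,:440]=a;o[:360,440:]=b;cv2.imwrite('pics/g3.png',o)
def px(P):
    p=proj('scene',np.array(P));return np.round(((p-[300,215])+.5)*8-.5,0)
for z in(.0743,.0803):
  for x,y in((47,-10),(47,10),(-47,10)):print('bar',z,px([.532+x/1000,.2504+y/1000,z+.006]))
for a in(-28.3,-24):
  for sg in(1,-1):
    p=proj('scene',np.array([.543+sg*.037*np.cos(np.radians(a)),.005+sg*.037*np.sin(np.radians(a)),.05]));print(a,np.round(((p-[240,190])+.5)*8-.5+[440,0]))
"; python3 q.py
```

```text
now [0.532  0.2497 0.1285] [-180.   -0. -180.] F [ 0.1 -0.8 -1.2]
cm [-0.2   0.07  2.15] rot [-0. -0.  0.]
bar 0.0743 [137. 312.]
bar 0.0743 [183. 344.]
bar 0.0743 [369. 200.]
bar 0.0803 [138. 299.]
bar 0.0803 [184. 331.]
bar 0.0803 [370. 188.]
-28.3 [542. 206.]
-28.3 [738. 168.]
-24 [544. 211.]
-24 [735. 163.]
[-0.051 -0.035 -0.025] [ 0.1  0.3 -1.7] [0.5322 0.25   0.1288] [ 1.7999e+02  4.0000e-02 -1.7997e+02] 15.65
```

View pics/g3.png

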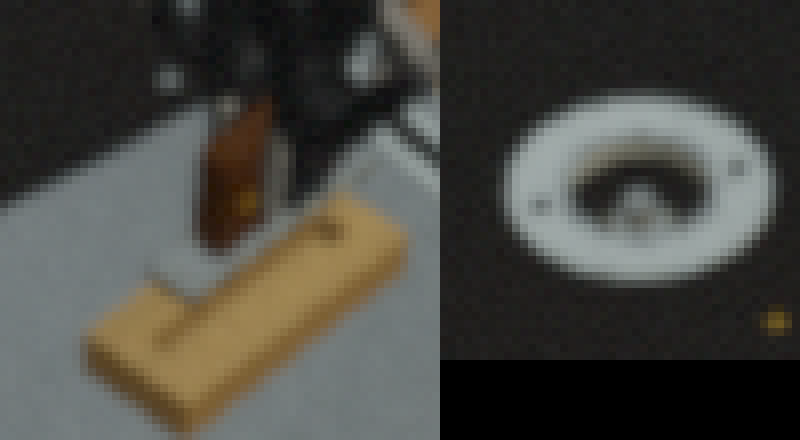

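The ring holes at (541,204) and (738,167) match the stop position (−28.3°). The spanner hovers over the block with the slot visible beneath it.

apply_moves --motion '[-0.2,0.05,0.4,0,0,0,-0.2,0.05,1,0,0,0,-0.2,0.05,1.6,0,0,0,-0.2,0.05,1.6,0,0,0]'

```text
t: 16.15
eef_pos: [0.533, 0.2506, 0.1115]
tcp_rot: [-180.0, -0.1, -179.9]
contact_force: [0.0, 0.1, -1.8]
opening: 0.0128
gripper_force: 87.9
```

apply_moves --motion '[0,0,0.2,0,0,0,0,0,0.4,0,0,0,0,0,0.5,0,0,0,0,0,0.5,0,0,0]'

```text
t: 16.65
eef_pos: [0.5338, 0.2509, 0.1075]
tcp_rot: [-180.0, -0.0, -179.9]
contact_force: [-0.6, -1.0, -1.0]
opening: 0.0128
gripper_force: 87.9
```

Pins are below the slot's rim with no force. I go on down.

apply_moves --motion '[0,0,0.15,0,0,0,0,0,0.3,0,0,0,0,0,0.45,0,0,0,0,0,0.55,0,0,0,0,0,0.55,0,0,0]'

```text
t: 17.27
eef_pos: [0.5337, 0.2508, 0.1019]
tcp_rot: [-180.0, -0.0, -179.9]
contact_force: [-0.2, 0.1, -1.0]
opening: 0.013
gripper_force: 87.9
```

apply_moves --motion '[0,0,0.05,0,0,0,0,0,0.1,0,0,0,0,0,0.1,0,0,0]'

```text
t: 17.65
eef_pos: [0.5338, 0.2509, 0.101]
tcp_rot: [-180.0, -0.0, -179.9]
contact_force: [-0.5, -0.7, -2.8]
opening: 0.013
gripper_force: 87.9
```

apply_moves --motion '[0,0,0.05,0,0,0,0,0,0.08,0,0,0,0,0,0.08,0,0,0]'

```text
t: 18.02
eef_pos: [0.5339, 0.2509, 0.1007]
tcp_rot: [180.0, 0.0, -179.9]
contact_force: [-1.3, -0.2, 3.1]
opening: 0.0128
gripper_force: 88.6
```

Seated. I open to about 43 mm and retreat straight up.

apply_moves --motion '[0,0,0,0,0,0,0,0,0,0,0,0,0,0,0,0,0,0,0,0,0,0,0,0,0,0,0,0,0,0]' --grip 0

```text
t: 18.65
eef_pos: [0.5339, 0.2509, 0.1002]
tcp_rot: [-180.0, -0.0, -179.9]
contact_force: [-0.2, 0.7, 0.1]
opening: 0.0426
gripper_force: 0.0
```

apply_moves --motion '[0,0,-1,0,0,0,0,0,-3,0,0,0,0,0,-6,0,0,0,0,0,-10,0,0,0,3,0,-14,0,0,0,7,5,-16,0,0,0,10,10,-16,0,0,0,10,14,-16,0,0,0]'

```text
t: 19.65
eef_pos: [0.4317, 0.3925, 0.2623]
tcp_rot: [179.9, 0.1, -179.8]
contact_force: [0.3, -1.1, 0.7]
opening: 0.0428
gripper_force: 0.0
```

```bash
python3 -c "
from h import *
s=robot.camera('scene');t=robot.camera('top')
o=np.zeros((560,800,3),np.uint8);o[:,:320]=cv2.resize(t[173:229,195:227],None,fx=10,fy=10,interpolation=3);o[:460,320:]=cv2.resize(s[226:272,304:352],None,fx=10,fy=10,interpolation=3);cv2.imwrite('pics/g4.png',o)
"; python3 q.py
```

```text
[-0.049  0.004 -0.001] [-0.1 -0.2  0.2] [0.4332 0.3943 0.2613] [ 1.7985e+02  1.2000e-01 -1.7967e+02] 19.75
```

View pics/g4.png

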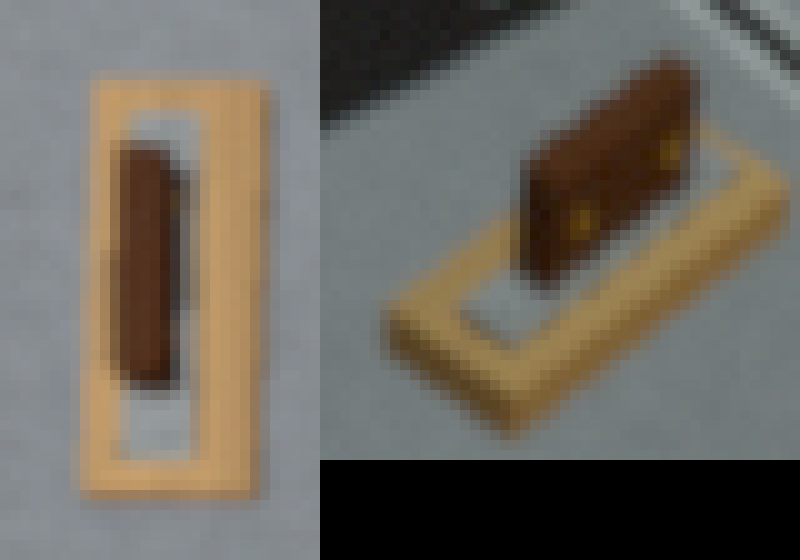

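The spanner stands upright with its bar flat on the block, about 3 mm left of where it started, well within tolerance. I hand in.

```bash
python3 -c "
from station import robot
print(robot.hand_in())"
```

```text
the job is handed in; nothing more can be done
None
```

The job is handed in at about 20 s of the 69 s allowed: the ring is turned to its stop, the spanner stands back in its block, and I never touched the spare ring, tin or wrench; the hand-in returned no verdict.

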